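Empty the sorting tray into the specimen box

TASK

Lift the sorting tray by its wooden grip with the four stones on it, and tip it low over the open cardboard box so that all four stones slide off its open lip into the box. Then lay the empty tray back flat on the middle of the cork mat, the right way up, and let go of it. Leave the box standing about where it is and do not disturb the rock, the jar and the geode slice.

Things in the scene. Friction and masses are not known exactly. Their poses are not given: they have to be found in the camera images.
- tray: Aluminium tray 150 (x) by 120 (y) mm, 0.2 kg, origin at the centre of its underside. Floor 4 mm thick; 4 mm walls to 26 mm above the underside at +y, -y and the back (+x); the front (-x) is open: stones slide out there. At the back stands an upright wooden grip, 14 mm thick (x), 50 wide (y), its top 76 mm above the underside. Starts flat on the mat, open end roughly towards the robot
- tray_grip (a point): the point to hold on the tray's wooden grip, 16 mm below its top, at (66, 0, 60) mm in the tray's frame; pinch across the 14 mm thickness, the tray's x; axes as the tray's
- tray_lip (a point): middle of the tray's open edge, on the upper face of its floor, at (-75, 0, 4) mm in the tray's frame; axes as the tray's
- stone_block: pinkish rounded stone block 31 x 25 x 22 mm, 38 g, origin at the centre of its underside; starts on the tray
- stone_pebble: pale round pebble 33 mm across, 22 mm high, 35 g, origin at the centre of its underside; starts on the tray
- stone_wedge: grey six-sided stone, 34 mm across, 26 mm high, narrower at the top, 35 g, origin at the centre of its underside; starts on the tray
- stone_slab: dark flat stone 32 x 22 mm, 24 mm high with its knob, 36 g, origin at the centre of its underside; starts on the tray
- bin: open cardboard specimen box, loose, 0.7 kg, 180 (x) by 165 (y) mm, 70 mm high, walls and floor 5 mm thick, origin at the centre of its underside; stands on the table on the other side from the mat
- mat: flat cork mat fixed to the table, 250 (x) by 200 (y) mm, 4 mm thick, origin at the centre of its underside; the tray starts on it and is laid back on it
- rock: bystander: pale rock specimen about 86 mm across and 68 mm high, origin at the centre of its underside
- jar: bystander: glass jar 60 mm across and 85 mm high, origin at the centre of its underside
- geode: bystander: brown-rimmed round geode slice lying flat, 100 mm across, 16 mm thick, origin at the centre of its underside

How it is judged:
By the outcome, as a careful person would: the job done as asked, in the order asked, and still so for the second after the job is handed in, with the robot touching nothing.
It also fails if it takes over 64 s, if anything falls off the work surface, if the arm or the gripper's body presses on something with over 40 N, if the wrist force passes 120 N, or if a joint passes its speed limit or range.

ROBOT

A 6-joint arm with a two-finger parallel gripper is mounted at the origin on the work surface. World frame = base frame: x ahead of the robot, y to its left, z up, the work surface at z = 0. Lengths are in m, angles in rad, forces in N, time in s.
With the tool pointing down it reaches from about 0.35 to 0.775 m from the base axis. Payload 5.5 kg.
Tool frame: the origin (TCP) lies at the very end of the fingers, on their centre line; the grasp point (between the pads) lies 19 mm behind it; z points along the fingers, y is the line along which they close (so a half turn about z gives the same grasp; the last joint's range is limited). The gripper opens to 85 mm and grips with 20 to 120 N. Pads are 22 mm wide; open, the fingers measure 114 mm over their backs; the gripper's body (76 mm by 85 mm) begins 54 mm behind the grasp point. The pads swing forward as they close: fully open they stand 13 mm farther back than shut.
Start: joints at [-1.365, 0.313, 0.046, 1.304, 0, 1.431], TCP at [0.195, -0.541, 0.231] pointing down, gripper open.
Joint ranges: [-2.76, 2.76], [-0.86, 1.69], [-1.03, 1.26], [-2.2, 2.34], [-1.47, 1.5], [-3.14, 3.14]. Speed limits (rad/s): [2.57, 2.57, 3.14, 3.14, 3.14, 3.14].

INTERFACE

Orientations are given as a unit quaternion [x, y, z, w].
In Python, from plant import env gives the robot as it stands.
- The arm moves only by the tool drive_tool, never from a script. Its argument "motion" is a list of rows, each a list of 7 numbers: the shift along the tool's x, y, z normalised to -1 to 1, where 1 is 100 mm, then the turn, a rotation vector about the tool's x, y, z normalised to -1 to 1, where 1 is pi rad, then the closure, from 0 (fully open) to 1 (shut). In form: [[tx, ty, tz, ax, ay, az, grip], ...]. A call has 1 to 5 rows; each row is the pose to reach, as a shift and turn from the pose commanded when the call began, along the tool's axes at that moment, turning the shorter way round; what a row does not reach only later rows make up. A row lasts 1/8 s, in which the tool goes at most 62.5 mm and 10.7 degrees, less where a joint would pass 70% of its speed; a pose out of reach is approached as far as the arm can. A call with a number of a shift or a turn outside -1 to 1 is refused whole. A call with a gripper value outside its range is refused whole. The fingers move at their own pace and stop on an object; the grip force is fixed at half the most. Time passes only in rows, so rows that repeat a pose let the fingers close. It gives the time, the measured TCP pose, the force, the opening and the grip force at its end, in the units of the state.
- env.read_state(): the state, without advancing time (a new reading comes with each control period).
- env.capture(name): name is "scene" or "top" or "wrist"; returns the picture (480x640x3 uint8, red, green, blue); there is no depth.
- env.camera_info(name): a dict with "intrinsics" (3x3 intrinsics, pixels), "dist" ([k1, k2, p1, p2, k3] as OpenCV has them; the pictures are not rectified), "world_to_cam" (4x4, takes a point from world to camera coordinates); the wrist camera has in their place "mount" (4x4, takes a point from camera to tool coordinates, whose origin is the TCP and whose axes are the flange's). Camera axes: x right, y down, z forward; pixel columns grow to the right and rows downward; lengths in m; the calibration is good to about 2 mm. A picture is of the moment at which its call begins: read the wrist's pose just before it. camera_info takes no time and is no camera call.
- env.job_done(): hands the job in; it is judged then, once.
The state is a dict: "clock": time; "qpos": joint angles; "qvel": joint speeds; "tau": joint torques, N m; "tcp_pos": TCP position; "eef_rot": TCP orientation; "ft_force": force on the tool from outside, world axes, zero at the start; "moment": the same for the moment, N m; "finger_gap": finger opening in m; "grasp_force": force on a finger pad.
Only numpy, scipy, OpenCV 4.12 (cv2) and the standard library are available. Lean on these libraries where they do the work, as an engineer would, in place of code of your own. Each camera call takes 0.05 s, during which the arm holds its last target. There are 200 camera calls.

## Working session

There is one attempt and no reset: what is moved stays moved. The work goes in short steps, Python scripts to look and compute and a tool call to move; the robot and the scene stay as the last step left them, time stands still between calls to the robot, and variables do not carry over. Pictures are saved under pics/ and viewed, at most 10 in all, crops included, and the job is handed in when it is done.

Besides the shell and the picture viewer there is one more tool, called after "Request:" as name(argument=value, ...) on one line, values as JSON. drive_tool: Moves the arm, as the interface text tells. Scaled input: -1 to 1 covers 100 mm each way for a shift and pi rad each way for a turn. Its arguments: {"type":"object","properties":{"motion":{"type":"array","items":{"type":"array","items":{"type":"number","minimum":-1,"maximum":1}}}},"required":["motion"]}

```bash
mkdir -p pics; ls
python3 - <<'E'
from plant import env
import cv2
for n in("scene","top"):
    cv2.imwrite(f"pics/{n}0.png",env.capture(n)[:,:,::-1]); i=env.camera_info(n); print(n,i)
print(env.camera_info("wrist")); print(env.read_state())
E
```

```text
pics
scene {'intrinsics': array([[437.05993574,   0.        , 321.10937322],
       [  0.        , 437.05993574, 244.296918  ],
       [  0.        ,   0.        ,   1.        ]]), 'dist': array([-0.09598965,  0.        ,  0.        ,  0.        ,  0.        ]), 'world_to_cam': array([[-0.59763892,  0.80157943, -0.01726657,  0.3712433 ],
       [ 0.66629283,  0.48456331, -0.5667912 , -0.34398185],
       [-0.44596142, -0.35024107, -0.82368052,  1.1669309 ],
       [ 0.        ,  0.        ,  0.        ,  1.        ]])}
top {'intrinsics': array([[526.71329725,   0.        , 313.45492845],
       [  0.        , 526.71329725, 244.26588625],
       [  0.        ,   0.        ,   1.        ]]), 'dist': array([-0.08694739,  0.        ,  0.        ,  0.        ,  0.        ]), 'world_to_cam': array([[-0.01028651, -0.99989635,  0.01007327, -0.03478345],
       [-0.98745139,  0.00856986, -0.15769057,  0.60645927],
       [ 0.1575879 , -0.01156895, -0.98743719,  0.85701298],
       [ 0.        ,  0.        ,  0.        ,  1.        ]])}
{'intrinsics': array([[374.0518676 ,   0.        , 324.42
[... 532 characters left out ...]
00000e+00]])}
{'clock': 0.1, 'qpos': array([-1.36460301e+00,  3.13948580e-01,  4.51148523e-02,  1.30361951e+00,
        3.84188815e-05,  1.43116961e+00]), 'qvel': array([-0.00067894, -0.00115418,  0.00210345, -0.000299  , -0.0001078 ,
        0.00027372]), 'tau': array([ 4.29081148e-03, -4.81725597e+01,  2.99243492e+01,  1.26738977e-02,
       -5.27491011e-05,  5.65492346e-07]), 'tcp_pos': array([ 0.19480094, -0.54051739,  0.23049391]), 'eef_rot': array([ 9.85087936e-01,  1.72049620e-01, -8.36988241e-06, -8.28636972e-04]), 'ft_force': array([-0.07697177,  0.72734299, -0.89258712]), 'moment': array([-0.00499071,  0.0103468 ,  0.0157356 ]), 'grasp_force': 0.0, 'finger_gap': 0.0853699621942319}
```

View pics/top0.png

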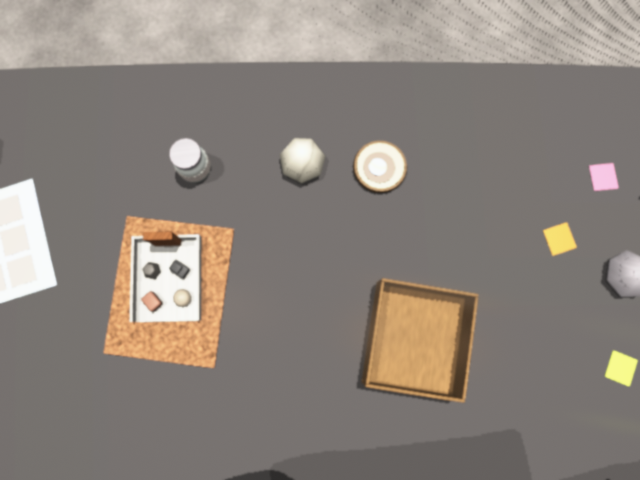

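View pics/scene0.png

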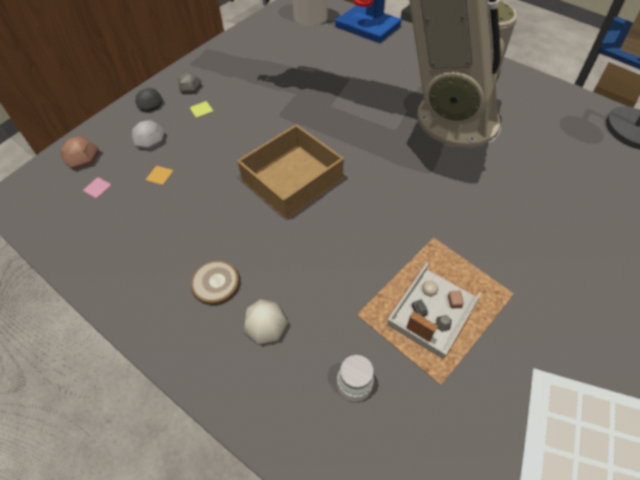

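The top view shows the mat, tray and grip at left, with the grip at about (157,236). The box is around (421,342), and jar (188,160), rock (302,160) and geode (380,166) lie beyond them. In the scene view the grip is near (422,326). Next I measure them.

```bash
cat > h.py <<'E'
import numpy as np, cv2
from plant import env
def ray(n,px):
    i=env.camera_info(n); T=np.linalg.inv(i["world_to_cam"])
    p=cv2.undistortPoints(np.array(px,float).reshape(-1,1,2),i["intrinsics"],i["dist"]).reshape(-1,2)
    d=np.c_[p,np.ones(len(p))]@T[:3,:3].T
    return T[:3,3],d
def plane(n,px,z):
    o,d=ray(n,px); return o+d*((z-o[2])/d[:,2])[:,None]
def tri(n1,p1,n2,p2):
    o1,d1=ray(n1,[p1]); o2,d2=ray(n2,[p2]); d1=d1[0];d2=d2[0]
    s=np.linalg.lstsq(np.c_[d1,-d2],o2-o1,rcond=None)[0]
    a=o1+s[0]*d1; b=o2+s[1]*d2
    return (a+b)/2,np.linalg.norm(a-b)
def big(m,k=5):
    m=cv2.morphologyEx(m.astype(np.uint8)*255,cv2.MORPH_CLOSE,np.ones((k,k)))
    c=max(cv2.findContours(m,0,2)[0],key=cv2.contourArea); return c
E
python3 - <<'E'
from h import *
np.set_printoptions(precision=4,suppress=True)
roi={"top":(100,210,140,165),"scene":(350,230,170,155)}
binr={"top":(355,270,130,140),"scene":(230,120,120,100)}
out=[]
for n in("top","scene"):
    im=cv2.imread(f"pics/{n}0.png"); hsv=cv2.cvtColor(im,cv2.COLOR_BGR2HSV)
    H,S,V=[hsv[:,:,k].astype(int) for k in range(3)]
    def sub(m,r):
        z=np.zeros(m.shape,bool); x,y,w,h=r; z[y:y+h,x:x+w]=m[y:y+h,x:x+w]; return z
    mat=big(sub((S>110)&(V>70),roi[n]),9); q=cv2.boxPoints(cv2.minAreaRect(mat)) if n=="top" else cv2.approxPolyDP(cv2.convexHull(mat),6,True).reshape(-1,2)
    P=plane(n,q,.004); print(n,"mat",P[:,:2].tolist(),"c",P.mean(0))
    tr=big(sub((S<60)&(V>110),roi[n]),5); q=cv2.approxPolyDP(cv2.convexHull(tr),5,True).reshape(-1,2); print("tray px",q.tolist(),plane(n,q,.030)[:,:2].tolist())
    b=big(sub((S>110)&(V>60),binr[n]),9); q=cv2.approxPolyDP(cv2.convexHull(b),5,True).reshape(-1,2); print("bin px",q.tolist(),plane(n,q,.07)[:,:2].tolist())
    x,y,w,h=roi[n]; c=(60,75) if n=="top" else (0,0)
    r=(125,225,85,105) if n=="top" else (380,260,105,100)
    x,y,w,h=r; out.append(cv2.resize(im[y:y+h,x:x+w],None,fx=4,fy=4,interpolation=cv2.INTER_CUBIC))
hh=max(o.shape[0] for o in out)
out=[cv2.copyMakeBorder(o,0,hh-o.shape[0],0,0,0) for o in out]
cv2.imwrite("pics/crop.png",np.hstack(out))
E
```

```text
top mat [[0.42246274508362786, 0.3324472760209022], [0.6731983308195802, 0.30748975307195653], [0.6421022354418113, 0.1038567752689504], [0.39553055477309906, 0.13563281466724536]] c [0.5333 0.2199 0.004 ]
tray px [[239, 210], [239, 374], [100, 374], [100, 210]] [[0.6717079337413749, 0.09067051144756152], [0.38720233689359657, 0.08788309758292094], [0.38697850381308707, 0.32751368512528833], [0.6745293911743216, 0.3411773930458643]]
bin px [[383, 279], [476, 295], [463, 401], [363, 382]] [[0.5430735895343132, -0.15546833948466957], [0.5143774182200073, -0.31118971350329294], [0.3419724215555159, -0.281243349561932], [0.37572819130999624, -0.11831364416589568]]
scene mat [[0.40467695443842244, 0.13903132262619117], [0.4285932477920923, 0.3304386636859598], [0.6677702343415051, 0.2997866443642515], [0.6447980832549056, 0.10862603237929835]] c [0.5365 0.2195 0.004 ]
tray px [[519, 230], [519, 384], [350, 384], [350, 230]] [[0.29118176107521343, 0.2816022625725107], [0.6030350534190172, 0.41220959319199557], [0.7720487184217134, 0.17452854150917907], [0.504221443130757, -0.01056316333650803]]
bin px [[297, 126], [341, 158], [341, 179], [285, 217], [243, 180], [239, 161]] [[0.34636901195621417, -0.27629604335083485], [0.37418234562827946, -0.1264078597519787], [0.4271056511119644, -0.0891270566619517], [0.580166290179459, -0.12120943462597833], [0.5545948951338115, -0.26187306392458026], [0.5165300879973209, -0.30954749639951745]]
```

View pics/crop.png

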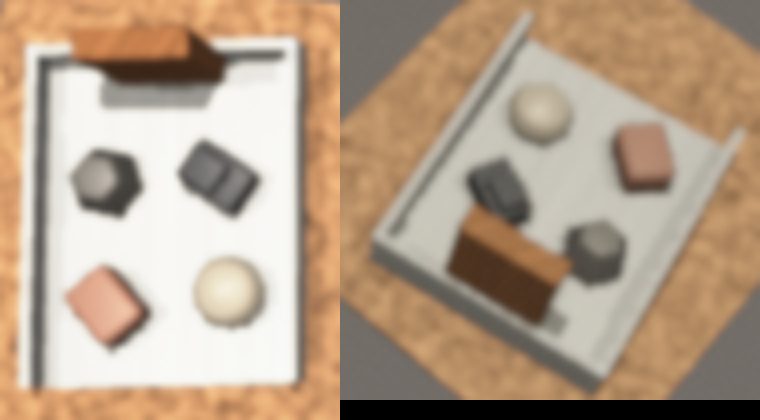

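The crop shows the grip-top quad at (75,30)-(190,57) in the top half and (462-570, 208-285) in the scene half. All four stones are on the tray, and the rim corners are visible. I'll triangulate these.

Run:
```python
from h import *
np.set_printoptions(precision=4,suppress=True)
t=lambda a:(np.array(a,float)-1.5)/4+[125,225]
s=lambda a:(np.array(a,float)-1.5)/4+[380-85,260]
# grip top mid: 4 corners each; world left(+y) end first
T=t([[75,30],[188,29],[190,57],[72,57]]); S=s([[570,262],[478,208],[462,233],[557,285]])
print("griptop(.08):",plane("top",T,.08)); print(plane("scene",S,.08))
print("mid",tri("top",T.mean(0),"scene",S.mean(0)))
for a,b in ((0,0),(1,1),(2,2),(3,3)): print(tri("top",T[a],"scene",S[b]))
R=t([[25,42],[298,38],[300,382],[20,388]]); Q=s([[605,378],[375,240],[529,13],[741,131]])
print("rim top",plane("top",R,.03)); print("rim scene",plane("scene",Q,.03))
for k in range(4): print(tri("top",R[k],"scene",Q[k]))
P=plane("top",R,.03)[:,:2]; print("tray c",P.mean(0), "yaw",np.degrees(np.arctan2(*((P[0]+P[1]-P[2]-P[3])[::-1]))),np.degrees(np.arctan2(*((P[0]+P[3]-P[1]-P[2])[::-1])))-90, np.linalg.norm(P-np.roll(P,1,0),axis=1))
im=cv2.imread("pics/top0.png"); hsv=cv2.cvtColor(im,cv2.COLOR_BGR2HSV)
m=(hsv[:,:,1]>90)&(hsv[:,:,2]>50); z=np.zeros_like(m); z[270:410,355:485]=m[270:410,355:485]
r=cv2.minAreaRect(big(z,9)); q=cv2.boxPoints(r); B=plane("top",q,.07); print("bin",B[:,:2],B.mean(0),np.linalg.norm(B-np.roll(B,1,0),axis=1)); print(cv2.approxPolyDP(big(z,9),4,True).reshape(-1,2).tolist())
q=[(105,355),(127,217),(233,229),(213,366)]; M=plane("top",q,.004);print("mat",M,M.mean(0),np.linalg.norm(M-np.roll(M,1,0),axis=1))
q=[(383,281),(477,294),(465,400),(367,387)]; M=plane("top",q,.07);print("binman",M,M.mean(0),np.linalg.norm(M-np.roll(M,1,0),axis=1)); 
q=[(297,128),(343,163),(289,196),(239,168)]; print(plane("scene",q,.07),plane("scene",q,.07).mean(0))
```

```text
griptop(.08): [[0.6241 0.2443 0.08  ]
 [0.6241 0.1965 0.08  ]
 [0.6122 0.1953 0.08  ]
 [0.6126 0.2451 0.08  ]]
[[0.6143 0.2447 0.08  ]
 [0.6153 0.1996 0.08  ]
 [0.6297 0.2    0.08  ]
 [0.6269 0.2452 0.08  ]]
mid (array([0.6191, 0.222 , 0.0748]), np.float64(0.00039856951892579045))
(array([0.6211, 0.2431, 0.0907]), np.float64(0.004710785645962311))
(array([0.6211, 0.1976, 0.0877]), np.float64(0.006792044724129634))
(array([0.6172, 0.1993, 0.0571]), np.float64(0.0044255718088197565))
(array([0.6169, 0.2473, 0.0636]), np.float64(0.006626289728591833))
rim top [[0.6282 0.2825 0.03  ]
 [0.6289 0.1606 0.03  ]
 [0.4785 0.1565 0.03  ]
 [0.4763 0.2786 0.03  ]]
rim scene [[0.6287 0.282  0.03  ]
 [0.6317 0.1635 0.03  ]
 [0.4809 0.1607 0.03  ]
 [0.4795 0.2772 0.03  ]]
(array([0.6284, 0.2823, 0.0298]), np.float64(0.0007236124602368323))
(array([0.6296, 0.1622, 0.0247]), np.float64(0.0011243493049395644))
(array([0.478 , 0.1587, 0.0246]), np.float64(0.002557828211711011))
(array([0.4769, 0.2782, 0.0273]), np.float64(0.0025519377005906118))
tray c [0.553  0.2195] yaw 1.5349381468427532 0.6742606041020167 [0.152  0.1219 0.1504 0.1221]
bin [[ 0.368  -0.1142]
 [ 0.5461 -0.1465]
 [ 0.5171 -0.32  ]
 [ 0.3388 -0.2829]] [ 0.4425 -0.2159  0.07  ] [0.1712 0.1811 0.1759 0.1821]
[[382, 279], [375, 294], [362, 382], [371, 388], [464, 401], [477, 294]]
mat [[0.418  0.3298 0.004 ]
 [0.6668 0.3003 0.004 ]
 [0.6425 0.1046 0.004 ]
 [0.399  0.1369 0.004 ]] [0.5315 0.2179 0.004 ] [0.1938 0.2505 0.1972 0.2456]
binman [[ 0.5397 -0.1554  0.07  ]
 [ 0.516  -0.313   0.07  ]
 [ 0.3435 -0.2846  0.07  ]
 [ 0.3677 -0.1246  0.07  ]] [ 0.4417 -0.2194  0.07  ] [0.1748 0.1594 0.1749 0.1618]
[[ 0.3521 -0.2717  0.07  ]
 [ 0.3845 -0.1136  0.07  ]
 [ 0.5315 -0.1503  0.07  ]
 [ 0.5328 -0.2943  0.07  ]] [ 0.4502 -0.2075  0.07  ]
```

Grip top centre is about (0.6195, 0.221, 0.077), against 0.080 expected, and tray yaw is about 1°. The box centre is about (0.443, -0.217) with yaw -10°, and the mat centre about (0.535, 0.219) with yaw -7°. The sizes match the given ones. I'll travel high to a hover over the grip.

Request:
drive_tool(motion=[[0.33,-0.29,0,0,0,0,0],[0.67,-0.58,0,0,0,0,0],[1,-0.87,0,0,0,0,0],[1,-0.87,0,0,0,0,0]])

```text
clock: 0.6
tcp_pos: [0.2603, -0.4225, 0.2312]
eef_rot: [0.985, 0.174, -0.0, -0.001]
ft_force: [0.5, -0.8, 1.0]
finger_gap: 0.0852
grasp_force: 0.0
```

Request:
drive_tool(motion=[[0.33,-0.29,0,0,0,0,0],[0.67,-0.58,0,0,0,0,0],[1,-0.87,0,0,0,0,0]])

```text
clock: 0.98
tcp_pos: [0.3244, -0.3093, 0.231]
eef_rot: [0.985, 0.171, -0.0, 0.0]
ft_force: [0.7, 1.0, 0.1]
finger_gap: 0.0853
grasp_force: 0.0
```

Request:
drive_tool(motion=[[0.33,-0.29,0,0,0,0,0],[0.67,-0.58,0,0,0,0,0],[1,-0.87,0,0,0,0,0]])

```text
clock: 1.35
tcp_pos: [0.3894, -0.1935, 0.2312]
eef_rot: [0.985, 0.172, 0.0, 0.0]
ft_force: [0.3, 0.3, 0.4]
finger_gap: 0.0855
grasp_force: 0.0
```

Request:
drive_tool(motion=[[0.33,-0.29,0,0,0,0,0],[0.67,-0.58,0,0,0,0,0],[1,-0.87,0,0,0,0,0]])

```text
clock: 1.72
tcp_pos: [0.4543, -0.0776, 0.2311]
eef_rot: [0.985, 0.172, 0.0, 0.0]
ft_force: [1.2, -1.0, -0.2]
finger_gap: 0.0856
grasp_force: 0.0
```

Request:
drive_tool(motion=[[0.33,-0.29,0,0,0,0,0],[0.67,-0.58,0,0,0,0,0],[1,-0.87,0,0,0,0,0]])

```text
clock: 2.1
tcp_pos: [0.5191, 0.0383, 0.2309]
eef_rot: [0.985, 0.172, 0.0, 0.0]
ft_force: [0.5, -0.0, 0.3]
finger_gap: 0.0853
grasp_force: 0.0
```

Request:
drive_tool(motion=[[0.33,-0.29,0,0,0,0,0],[0.67,-0.58,0,0,0,0,0],[1,-0.87,0,0,0,0,0],[1,-0.87,0,0,0,0,0]])

```text
clock: 2.6
tcp_pos: [0.584, 0.1551, 0.2299]
eef_rot: [0.985, 0.173, -0.0, 0.0]
ft_force: [0.2, -0.5, 0.6]
finger_gap: 0.0856
grasp_force: 0.0
```

Request:
drive_tool(motion=[[0.11,-0.1,0,0,0,-0.055,0],[0.22,-0.2,0,0,0,-0.11,0],[0.33,-0.3,0,0,0,-0.165,0],[0.44,-0.4,0,0,0,-0.22,0],[0.54,-0.5,0,0,0,-0.27,0]])

```text
clock: 3.22
tcp_pos: [0.6168, 0.2175, 0.2309]
eef_rot: [0.826, 0.564, -0.0, 0.0]
ft_force: [-0.6, 0.2, 1.0]
finger_gap: 0.0855
grasp_force: 0.0
```

Request:
drive_tool(motion=[[0,0,0.2,0,0,-0.055,0],[0,0,0.3,0,0,-0.11,0],[0,0,0.3,0,0,-0.126,0],[0,0,0.3,0,0,-0.126,0]])

```text
clock: 3.72
tcp_pos: [0.6164, 0.2173, 0.2008]
eef_rot: [0.701, 0.713, -0.001, -0.0]
ft_force: [-0.3, 0.2, -0.7]
finger_gap: 0.0852
grasp_force: 0.0
```

```bash
cat >> h.py <<'E'
from scipy.spatial.transform import Rotation as Ro
def wrist(name):
    s=env.read_state(); im=env.capture("wrist")[:,:,::-1].copy(); cv2.imwrite(f"pics/{name}.png",im); np.savez(f"pics/{name}.npz",p=s["tcp_pos"],q=s["eef_rot"]); return im
def wray(name,px):
    f=np.load(f"pics/{name}.npz"); i=env.camera_info("wrist"); T=np.eye(4); T[:3,:3]=Ro.from_quat(f["q"]).as_matrix(); T[:3,3]=f["p"]; T=T@i["mount"]
    p=cv2.undistortPoints(np.array(px,float).reshape(-1,1,2),i["intrinsics"],i["dist"]).reshape(-1,2)
    return T[:3,3],np.c_[p,np.ones(len(p))]@T[:3,:3].T
def wplane(name,px,z):
    o,d=wray(name,px); return o+d*((z-o[2])/d[:,2])[:,None]
E
python3 -c "
from h import *
wrist('w1'); s=env.read_state(); print(s['tcp_pos'],s['eef_rot'],s['qpos'])"
```

```text
[0.61650654 0.21756739 0.20107776] [ 7.01155212e-01  7.13008611e-01 -2.94308958e-04  4.39192986e-05] [ 2.16767283e-01  4.79139795e-01  2.19159893e-01  1.31126182e+00
 -3.94721579e-04  1.77080026e+00]
```

View pics/w1.png

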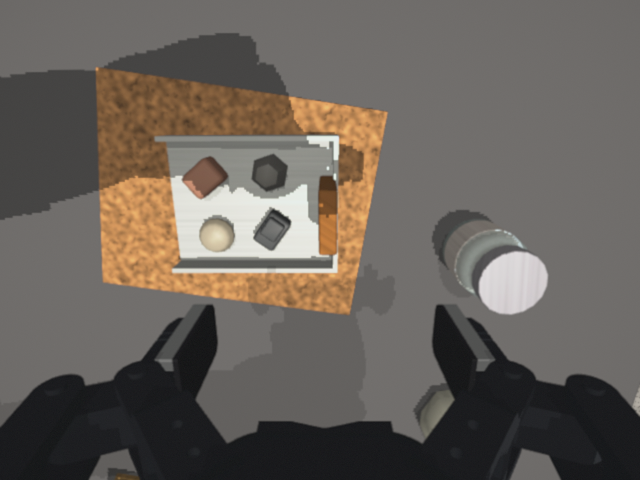

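The wrist view shows the grip top at about (328,217). Mat corners are at (97,68), (387,112), (350,313) and (103,282), the tray rim spans (155–338, 137–272), and the jar lid is at (511,280).

Run:
```python
from h import *
np.set_printoptions(precision=4,suppress=True)
im=cv2.imread("pics/w1.png"); hsv=cv2.cvtColor(im[170:262,312:344],cv2.COLOR_BGR2HSV).astype(int)
q=[(320,178),(336,178),(337,255),(319,254)]
m=(hsv[:,:,1]>110); c=big(m,3).reshape(-1,2)+[312,170]; r=cv2.minAreaRect(c); print("mask rect",r)
q=cv2.boxPoints(r); print("grip",wplane("w1",q,.08),wplane("w1",q,.08).mean(0))
G=np.array(r[0]); o1,d1=wray("w1",[G])
T=((np.array([[75,30],[188,29],[190,57],[72,57]],float)-1.5)/4+[125,225]).mean(0)
o2,d2=ray("top",[T]); s=np.linalg.lstsq(np.c_[d1[0],-d2[0]],o2-o1,rcond=None)[0]; print("tri",o1+s[0]*d1[0],o2+s[1]*d2[0])
R=wplane("w1",[(155,137),(338,137),(338,272),(173,272)],.03); print("rim",R,R.mean(0))
R=wplane("w1",[(97,68),(387,112),(350,313),(103,282)],.004); print("mat",R,R.mean(0),np.linalg.norm(R-np.roll(R,1,0),axis=1))
print("jar",wplane("w1",[(511,280)],.085), plane("top",[(185,153)],.085))
```

```text
mask rect ((331.0, 215.5), (91.0, 24.0), 90.0)
grip [[0.611  0.2585 0.08  ]
 [0.6278 0.2588 0.08  ]
 [0.6301 0.1904 0.08  ]
 [0.6119 0.1901 0.08  ]] [0.6202 0.2244 0.08  ]
tri [0.6204 0.2231 0.0699] [0.6201 0.2232 0.0699]
rim [[0.4762 0.2763 0.03  ]
 [0.6254 0.2787 0.03  ]
 [0.6288 0.1599 0.03  ]
 [0.4784 0.1571 0.03  ]] [0.5522 0.218  0.03  ]
mat [[0.4221 0.3307 0.004 ]
 [0.6681 0.2991 0.004 ]
 [0.6436 0.1036 0.004 ]
 [0.3955 0.1335 0.004 ]] [0.5323 0.2167 0.004 ] [0.199  0.248  0.197  0.2499]
jar [[0.7576 0.1791 0.085 ]] [[0.7597 0.1772 0.085 ]]
```

Grip refined to (0.6185, 0.220). I'll descend to TCP z of about 0.046.

Request:
drive_tool(motion=[[0.02,0.02,0.33,0,0,0,0],[0.02,0.02,0.66,0,0,0,0],[0.02,0.02,1,0,0,0,0],[0.02,0.02,1,0,0,0,0]])

```text
clock: 4.28
tcp_pos: [0.6161, 0.2198, 0.0984]
eef_rot: [0.701, 0.713, -0.003, -0.002]
ft_force: [0.1, 0.3, -0.2]
finger_gap: 0.0852
grasp_force: 0.0
```

Request:
drive_tool(motion=[[0,0,0.2,0,0,0,0],[0,0,0.4,0,0,0,0],[0,0,0.55,0,0,0,0],[0,0,0.55,0,0,0,0]])

```text
clock: 4.78
tcp_pos: [0.618, 0.2206, 0.046]
eef_rot: [0.7, 0.714, -0.0, -0.0]
ft_force: [-0.6, 0.0, -0.6]
finger_gap: 0.0857
grasp_force: 0.0
```

Request:
drive_tool(motion=[[0,0,0,0,0,0,1],[0,0,0,0,0,0,1],[0,0,0,0,0,0,1],[0,0,0,0,0,0,1],[0,0,0,0,0,0,1]])

```text
clock: 5.4
tcp_pos: [0.6187, 0.2209, 0.0467]
eef_rot: [0.7, 0.714, 0.0, 0.0]
ft_force: [0.4, 0.8, 2.0]
finger_gap: 0.0134
grasp_force: 59.1
```

Request:
drive_tool(motion=[[0,0,0,0,0,0,1],[0,0,0,0,0,0,1],[0,0,0,0,0,0,1],[0,0,0,0,0,0,1],[0,0,0,0,0,0,1]])

```text
clock: 6.02
tcp_pos: [0.6187, 0.221, 0.0467]
eef_rot: [0.7, 0.714, 0.0, 0.0]
ft_force: [0.3, 0.1, 5.3]
finger_gap: 0.0132
grasp_force: 59.3
```

Request:
drive_tool(motion=[[0,0,-0.06,0,0,0,1],[0,0,-0.2,0,0,0,1],[0,0,-0.4,0,0,0,1],[0,0,-0.6,0,0,0,1],[0,0,-0.75,0,0,0,1]])

```text
clock: 6.65
tcp_pos: [0.6182, 0.2208, 0.1224]
eef_rot: [0.7, 0.714, 0.0, 0.0]
ft_force: [-0.2, -0.2, -4.1]
finger_gap: 0.0132
grasp_force: 58.6
```

Request:
drive_tool(motion=[[0,0,-0.15,0,0,0,1],[0,0,-0.3,0,0,0,1],[0,0,-0.4,0,0,0,1],[0,0,-0.45,0,0,0,1],[0,0,-0.45,0,0,0,1]])

```text
clock: 7.28
tcp_pos: [0.6184, 0.2209, 0.1664]
eef_rot: [0.7, 0.714, 0.0, 0.0]
ft_force: [0.1, 0.3, -4.3]
finger_gap: 0.0132
grasp_force: 58.6
```

```bash
python3 -c "
from h import *
im=wrist('w2'); im2=env.capture('scene')[:,:,::-1]
cv2.imwrite('pics/c2.png',np.hstack([cv2.resize(im,(480,360)),cv2.resize(im2[200:400,340:520],(320,360))])); s=env.read_state(); print(s['tcp_pos'],s['eef_rot'],s['qpos'])"
```

```text
[0.61792128 0.22077379 0.16564928] [ 7.00315979e-01  7.13832796e-01 -4.66775054e-04 -2.26315800e-04] [ 2.20985663e-01  4.96229881e-01  1.59526697e-01  1.23512286e+00
 -1.26792010e-04  1.77266610e+00]
```

View pics/c2.png

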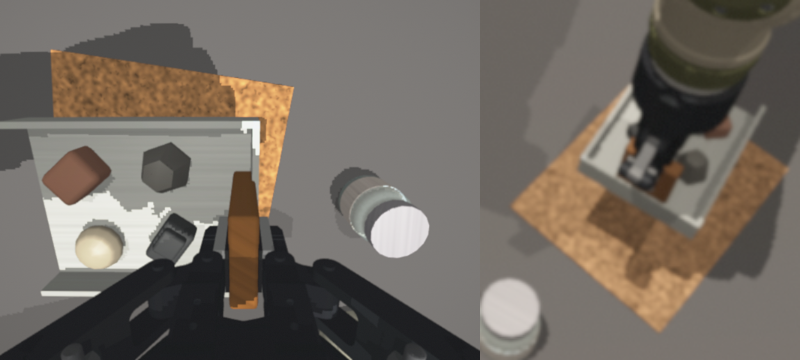

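The tray is held level with all four stones on it: block, wedge, pebble and slab all show in the wrist view. Now I carry it across in -y.

Request:
drive_tool(motion=[[-0.06,0,0,0,0,0,1],[-0.2,0,0,0,0,0,1],[-0.4,0,0,0,0,0,1],[-0.6,-0.01,0,0,0,0,1],[-0.8,-0.02,0,0,0,0,1]])

```text
clock: 8.0
tcp_pos: [0.6177, 0.1388, 0.1664]
eef_rot: [0.701, 0.713, -0.0, 0.0]
ft_force: [0.2, 0.7, -4.4]
finger_gap: 0.0136
grasp_force: 58.6
```

Request:
drive_tool(motion=[[-0.2,0,0,0,0,0,1],[-0.4,0,0,0,0,0,1],[-0.6,-0.01,0,0,0,0,1],[-0.8,-0.02,0,0,0,0,1],[-1,-0.02,0,0,0,0,1]])

```text
clock: 8.62
tcp_pos: [0.6176, 0.0395, 0.1663]
eef_rot: [0.7, 0.714, -0.0, 0.0]
ft_force: [0.6, -0.0, -3.1]
finger_gap: 0.0135
grasp_force: 58.6
```

Request:
drive_tool(motion=[[-0.2,0,0,0,0,0,1],[-0.4,0,0,0,0,0,1],[-0.6,-0.01,0,0,0,0,1],[-0.8,-0.02,0,0,0,0,1],[-1,-0.02,0,0,0,0,1]])

```text
clock: 9.25
tcp_pos: [0.6175, -0.0605, 0.1663]
eef_rot: [0.7, 0.714, -0.0, -0.0]
ft_force: [-0.0, 0.1, -4.1]
finger_gap: 0.0133
grasp_force: 58.6
```

Request:
drive_tool(motion=[[-0.2,0,0,0,0,0,1],[-0.4,0,0,0,0,0,1],[-0.6,-0.01,0,0,0,0,1],[-0.8,-0.02,0,0,0,0,1],[-1,-0.02,0,0,0,0,1]])

```text
clock: 9.88
tcp_pos: [0.6174, -0.1606, 0.1663]
eef_rot: [0.7, 0.714, -0.0, -0.0]
ft_force: [-0.2, 0.2, -3.2]
finger_gap: 0.0134
grasp_force: 58.6
```

Request:
drive_tool(motion=[[-0.2,0,0,0,0,0.01,1],[-0.4,-0.01,0,0,0,0.02,1],[-0.6,-0.01,0,0,0,0.035,1],[-0.75,-0.02,0,0,0,0.05,1],[-0.85,-0.02,0,0,0,0.06,1]])

```text
clock: 10.5
tcp_pos: [0.617, -0.2453, 0.1662]
eef_rot: [0.765, 0.644, -0.0, -0.0]
ft_force: [0.4, 0.9, -3.2]
finger_gap: 0.0136
grasp_force: 58.6
```

Run:
```python
from h import *
np.set_printoptions(precision=4,suppress=True)
im=wrist('w3'); im2=env.capture('top')[:,:,::-1]; s=env.read_state(); p=s['tcp_pos'];R=Ro.from_quat(s['eef_rot']);print(p,s['eef_rot'],s['qpos'])
cv2.imwrite('pics/c3.png',np.hstack([cv2.resize(im,(400,300)),cv2.resize(im2[220:430,330:610],(400,300))]))
a=np.radians(-10.2); e=np.array([np.cos(a),np.sin(a),0]); B=np.array([.444,-.217,0])+.035*e
Rl=Ro.from_matrix(np.c_[[-e[1],e[0],0],e,[0,0,-1]])
print("level yaw err deg",np.degrees((R.inv()*Rl).as_rotvec()))
for th,z in((0,.092),(5,.09),(10,.088),(15,.085),(20,.082),(25,.079),(30,.075),(35,.071),(40,.067),(45,.064),(50,.062),(55,.06)):
    t=np.radians(th);c,S=np.cos(t),np.sin(t)
    P=B+(.141*c-.0387*S)*e+np.array([0,0,z+.141*S+.0387*c])
    print(th,P,"from now, tool mm:",R.inv().apply(P-p)*1000, (R.inv()*Rl*Ro.from_rotvec([-t,0,0])).as_rotvec()/np.pi)
```

```text
[ 0.6171 -0.2454  0.1661] [ 0.765   0.644  -0.0001  0.0001] [-0.4991  0.5109  0.1844  1.2442 -0.0002  1.2431]
level yaw err deg [0.0059 0.013  0.3784]
0 [ 0.6172 -0.2482  0.1307] from now, tool mm: [-2.7158  0.5587 35.4485] [0.     0.0001 0.0021]
5 [ 0.6134 -0.2475  0.1408] from now, tool mm: [-2.6923 -3.3496 25.3064] [-0.0277 -0.      0.0021]
10 [ 0.6085 -0.2466  0.1506] from now, tool mm: [-2.6618 -8.3014 15.5511] [-0.0555 -0.0001  0.0021]
15 [ 0.6026 -0.2455  0.1589] from now, tool mm: [ -2.6244 -14.2588   7.2721] [-0.0833 -0.0002  0.0021]
20 [ 0.5958 -0.2443  0.1666] from now, tool mm: [ -2.5804 -21.1767  -0.4447] [-0.1111 -0.0003  0.0021]
25 [ 0.5881 -0.2429  0.1737] from now, tool mm: [ -2.5303 -29.0022  -7.5179] [-0.1389 -0.0004  0.0021]
30 [ 0.5796 -0.2414  0.179 ] from now, tool mm: [ -2.4743 -37.6759 -12.8707] [-0.1666 -0.0005  0.0021]
35 [ 0.5703 -0.2397  0.1836] from now, tool mm: [ -2.4129 -47.1318 -17.4319] [-0.1944 -0.0006  0.0021]
40 [ 0.5603 -0.2379  0.1873] from now, tool mm: [ -2.3466 -57.2979 -21.1365] [-0.2222 -0.0007  0.002 ]
45 [ 0.5496 -0.236   0.1911] from now, tool mm: [ -2.2761 -68.0966 -24.9257] [-0.25   -0.0008  0.002 ]
50 [ 0.5385 -0.234   0.1949] from now, tool mm: [ -2.202  -79.4458 -28.748 ] [-0.2777 -0.0008  0.002 ]
55 [ 0.5268 -0.2319  0.1977] from now, tool mm: [ -2.1246 -91.2593 -31.5589] [-0.3055 -0.0009  0.002 ]
```

View pics/c3.png

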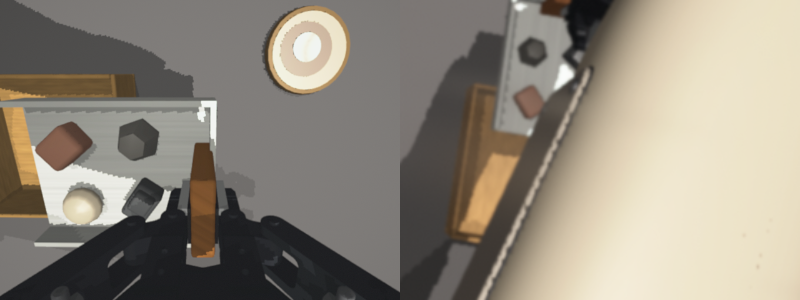

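The wrist view shows all four stones on the tray, with the lip over the box. The box back-left corner is at about (219,120) full scale and the right wall edge at about (32,345). I'll check those against the box pose.

Run:
```python
from h import *
np.set_printoptions(precision=4,suppress=True)
P=wplane("w3",[(217,119),(10,119),(32,345),(10,345)],.07)[:,:2]
a=np.radians(-10.2); e=np.array([np.cos(a),np.sin(a)]); n=np.array([-e[1],e[0]]); C=np.array([.444,-.217])
print(P,(P-C)@e,(P-C)@n)
```

```text
[[ 0.5646 -0.1595]
 [ 0.438  -0.1367]
 [ 0.3857 -0.2918]
 [ 0.369  -0.2891]] [ 0.1085 -0.0201 -0.0441 -0.0611] [ 0.078   0.0779 -0.0839 -0.0842]
```

The box is confirmed within a few mm. I'll lower the tray and tip to 15°, then work out the rest from there.

Request:
drive_tool(motion=[[-0.02,0,0.18,0,0,0,1],[-0.03,0.01,0.34,0,0,0,1],[-0.03,-0.03,0.25,-0.028,0,0,1],[-0.03,-0.08,0.16,-0.056,0,0,1],[-0.03,-0.14,0.07,-0.083,0,0,1]])

```text
clock: 11.22
tcp_pos: [0.6024, -0.244, 0.1589]
eef_rot: [0.758, 0.64, 0.084, 0.1]
ft_force: [0.2, 0.6, -3.2]
finger_gap: 0.0134
grasp_force: 59.9
```

Run:
```python
from h import *
np.set_printoptions(precision=3,suppress=True)
s=env.read_state();print(s['tcp_pos'])
a=np.radians(-10.2); e=np.array([np.cos(a),np.sin(a),0]); B=np.array([.444,-.217,0])+.035*e
Rl=Ro.from_matrix(np.c_[[-e[1],e[0],0],e,[0,0,-1]])
zz=dict(zip((15,20,25,30,35,40,45,50,55,60),(.085,.082,.079,.075,.071,.067,.064,.062,.06,.06)))
def pose(th):
    t=np.radians(th);c,S=np.cos(t),np.sin(t)
    return B+(.141*c-.0387*S)*e+np.array([0,0,zz[th]+.141*S+.0387*c]), Rl*Ro.from_rotvec([-t,0,0])
for a,bs in((15,(20,25,30,35,40)),(40,(45,50,55,60))):
    p,R=pose(a)
    for b in bs:
        P,Q=pose(b); print(a,b,R.inv().apply(P-p)*10,(R.inv()*Q).as_rotvec()/np.pi)
```

```text
[ 0.602 -0.244  0.159]
15 20 [ 0.    -0.047 -0.092] [-0.028  0.    -0.   ]
15 25 [-0.    -0.104 -0.181] [-0.056  0.    -0.   ]
15 30 [-0.    -0.174 -0.255] [-0.083 -0.    -0.   ]
15 35 [-0.    -0.254 -0.324] [-0.111 -0.    -0.   ]
15 40 [-0.    -0.342 -0.386] [-0.139 -0.    -0.   ]
40 45 [ 0.    -0.058 -0.098] [-0.028  0.    -0.   ]
40 50 [ 0.    -0.121 -0.201] [-0.056  0.     0.   ]
40 55 [ 0.    -0.193 -0.298] [-0.083 -0.     0.   ]
40 60 [ 0.    -0.262 -0.405] [-0.111  0.     0.   ]
```

Request:
drive_tool(motion=[[0,-0.05,-0.09,-0.028,0,0,1],[0,-0.1,-0.18,-0.056,0,0,1],[0,-0.17,-0.26,-0.083,0,0,1],[0,-0.25,-0.32,-0.111,0,0,1],[0,-0.34,-0.39,-0.139,0,0,1]])

```text
clock: 11.85
tcp_pos: [0.5595, -0.2363, 0.1876]
eef_rot: [0.718, 0.606, 0.221, 0.261]
ft_force: [-0.3, -0.2, -3.1]
finger_gap: 0.0131
grasp_force: 60.1
```

Request:
drive_tool(motion=[[0,-0.06,-0.1,-0.028,0,0,1],[0,-0.12,-0.2,-0.056,0,0,1],[0,-0.12,-0.2,-0.056,0,0,1],[0,-0.12,-0.2,-0.056,0,0,1],[0,-0.12,-0.2,-0.056,0,0,1]])

```text
clock: 12.48
tcp_pos: [0.5402, -0.2348, 0.1974]
eef_rot: [0.692, 0.585, 0.273, 0.324]
ft_force: [0.2, -0.4, -1.5]
finger_gap: 0.0132
grasp_force: 60.2
```

Run:
```python
from h import *
im=wrist('w4'); im2=env.capture('scene')[:,:,::-1]
cv2.imwrite('pics/c4.png',np.hstack([cv2.resize(im,(400,300)),cv2.resize(im2[80:260,180:420],(400,300))]))
```

```text
(no output)
```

View pics/c4.png

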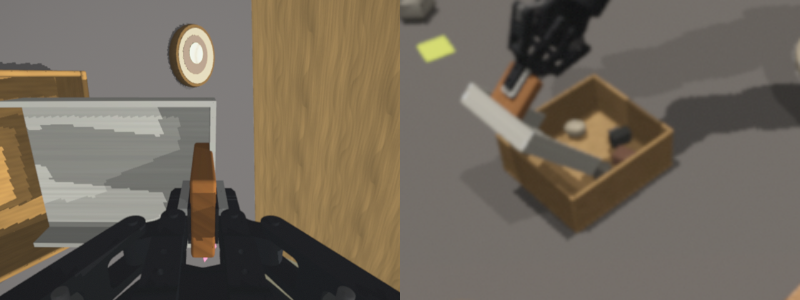

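The tray is empty (wrist force dropped to about 1.5 N), and I can see stones inside the box around (575–635, 125–155) in the scene half. Now I raise, level and carry the tray back.

Run:
```python
from h import *
np.set_printoptions(precision=3,suppress=True)
def lev(yaw,th=0):
    a=np.radians(yaw); e=np.array([np.cos(a),np.sin(a),0]); return Ro.from_matrix(np.c_[[-e[1],e[0],0],e,[0,0,-1]])*Ro.from_rotvec([-np.radians(th),0,0]),e
s=env.read_state(); R0=Ro.from_quat(s['eef_rot']); p0=s['tcp_pos']; print(p0,np.degrees((lev(-10.2,0)[0].inv()*R0).as_rotvec()))
def rel(p,R,P,Q): print(P,R.inv().apply(P-p)*10,(R.inv()*Q).as_rotvec()/np.pi)
B=np.array([.4785,-.2232,0])
ps=[(p0+[0,0,.03],lev(-10.2,50)[0]),(p0+[0,0,.06],lev(-10.2,50)[0])]
def P(th,z):
    R,e=lev(-10.2,th); t=np.radians(th); c,S=np.cos(t),np.sin(t); return B+(.141*c-.0387*S)*e+[0,0,z+.141*S+.0387*c],R
ps+=[P(40,.125),P(30,.128),P(20,.13)]
for x in ps: rel(p0,R0,*x)
p1,R1=ps[-1]; print()
for x in (P(10,.13),P(0,.13)): rel(p1,R1,*x)
p2,R2=P(0,.13); print()
R3,e=lev(-7.2); t=np.array([.533,.218,0])+.066*e+[0,0,p2[2]]; rel(p2,R2,t,R3)
```

```text
[ 0.54  -0.234  0.197] [-50.081   0.185  -0.518]
[ 0.54  -0.234  0.227] [-0.     0.23  -0.193] [ 0.    -0.002  0.002]
[ 0.54  -0.234  0.257] [-0.001  0.46  -0.385] [ 0.    -0.002  0.002]
[ 0.56  -0.238  0.245] [-0.001  0.505 -0.152] [ 0.056 -0.002  0.002]
[ 0.58  -0.241  0.232] [-0.002  0.529  0.083] [ 0.112 -0.002  0.002]
[ 0.596 -0.244  0.215] [-0.004  0.501  0.322] [ 0.167 -0.001  0.003]

[ 0.609 -0.247  0.193] [-0.     0.046  0.251] [ 0.056 -0.     0.   ]
[ 0.617 -0.248  0.169] [-0.     0.047  0.506] [0.111 0.    0.   ]

[0.598 0.21  0.169] [ 4.473 -0.996  0.   ] [ 0.     0.    -0.017]
```

Request:
drive_tool(motion=[[0,0.23,-0.19,0,0,0,1],[0,0.46,-0.38,0,0,0,1],[0,0.5,-0.15,0.056,0,0,1],[0,0.53,0.08,0.112,0,0,1],[0,0.5,0.32,0.167,0,0,1]])

```text
clock: 13.2
tcp_pos: [0.5969, -0.2443, 0.2162]
eef_rot: [0.752, 0.635, 0.111, 0.133]
ft_force: [0.4, -1.7, -1.5]
finger_gap: 0.0133
grasp_force: 60.1
```

Request:
drive_tool(motion=[[0,0.05,0.25,0.055,0,0,1],[0,0.05,0.5,0.111,0,0,1],[0,0.05,0.5,0.111,0,0,1]])

```text
clock: 13.58
tcp_pos: [0.6179, -0.2466, 0.1575]
eef_rot: [0.764, 0.645, -0.003, -0.007]
ft_force: [-1.1, -0.1, -2.9]
finger_gap: 0.0133
grasp_force: 60.0
```

Request:
drive_tool(motion=[[0.3,-0.07,0,0,0,0,1],[0.6,-0.14,0,0,0,0,1],[0.9,-0.2,0,0,0,0,1]])

```text
clock: 13.95
tcp_pos: [0.612, -0.1543, 0.1705]
eef_rot: [0.764, 0.645, 0.002, 0.002]
ft_force: [0.6, 0.3, -1.4]
finger_gap: 0.013
grasp_force: 60.2
```

Request:
drive_tool(motion=[[0.3,-0.07,0,0,0,0,1],[0.6,-0.14,0,0,0,0,1],[0.9,-0.2,0,0,0,0,1]])

```text
clock: 14.32
tcp_pos: [0.6074, -0.062, 0.171]
eef_rot: [0.764, 0.645, 0.002, 0.002]
ft_force: [0.2, 0.6, -1.9]
finger_gap: 0.0128
grasp_force: 60.2
```

Request:
drive_tool(motion=[[0.3,-0.07,0,0,0,0,1],[0.6,-0.14,0,0,0,0,1],[0.9,-0.2,0,0,0,0,1]])

```text
clock: 14.7
tcp_pos: [0.6028, 0.0301, 0.171]
eef_rot: [0.764, 0.645, 0.002, 0.002]
ft_force: [-0.8, -0.9, -1.4]
finger_gap: 0.0134
grasp_force: 60.2
```

Request:
drive_tool(motion=[[0.3,-0.07,0,0,0,0,1],[0.6,-0.14,0,0,0,0,1],[0.9,-0.2,0,0,0,0,1]])

```text
clock: 15.08
tcp_pos: [0.5983, 0.1223, 0.171]
eef_rot: [0.764, 0.645, 0.003, 0.002]
ft_force: [0.4, -0.1, -2.4]
finger_gap: 0.0133
grasp_force: 60.2
```

Request:
drive_tool(motion=[[0.3,-0.07,0,0,0,-0.005,1],[0.6,-0.14,0,0,0,-0.01,1],[0.87,-0.2,0,0,0,-0.017,1],[0.87,-0.2,0,0,0,-0.017,1],[0.87,-0.2,0,0,0,-0.017,1]])

```text
clock: 15.7
tcp_pos: [0.5931, 0.21, 0.1699]
eef_rot: [0.747, 0.665, 0.001, 0.001]
ft_force: [0.3, -1.2, -1.8]
finger_gap: 0.0131
grasp_force: 60.2
```

Run:
```python
from h import *
np.set_printoptions(precision=4,suppress=True)
s=env.read_state(); p=s['tcp_pos']; R=Ro.from_quat(s['eef_rot'])
a=np.radians(-7.2); e=np.array([np.cos(a),np.sin(a),0]); Q=Ro.from_matrix(np.c_[[-e[1],e[0],0],e,[0,0,-1]])
P=np.array([.533,.218,.0467])+.066*e; print(p,P,R.inv().apply(P-p)*10,(R.inv()*Q).as_rotvec()/np.pi)
im=wrist('w5'); im2=env.capture('top')[:,:,::-1]
cv2.imwrite('pics/c5.png',np.hstack([cv2.resize(im,(400,300)),cv2.resize(im2[260:420,340:500],(400,400))[:300]]))
cv2.imwrite('pics/c5.png',np.hstack([cv2.resize(im,(400,300)),cv2.resize(im2[265:415,330:530],(400,300))]))
```

```text
[0.5931 0.21   0.1699] [0.5985 0.2097 0.0467] [0.0024 0.0502 1.2324] [ 0.001  -0.0002  0.003 ]
```

View pics/c5.png

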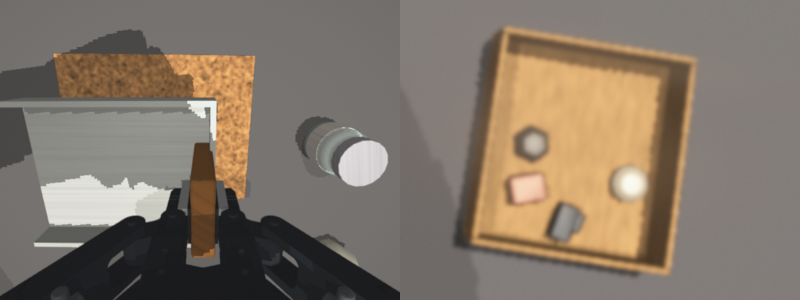

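All four stones are in the box, at about (531,143), (526,188), (566,221) and (629,183) in the right half, and the box hasn't moved. I'll lower the empty tray onto the mat.

Request:
drive_tool(motion=[[0,0.02,0.3,0,0,0,1],[0,0.05,0.6,0.001,0,0.003,1],[0,0.05,0.85,0.001,0,0.003,1],[0,0.05,1,0.001,0,0.003,1],[0,0.05,1,0.001,0,0.003,1]])

```text
clock: 16.42
tcp_pos: [0.5971, 0.209, 0.0673]
eef_rot: [0.75, 0.661, -0.002, -0.002]
ft_force: [0.5, -0.5, -1.8]
finger_gap: 0.014
grasp_force: 60.2
```

Request:
drive_tool(motion=[[0,0,0.08,0,0,0,1],[0,0,0.16,0,0,0,1],[0,0,0.2,0,0,0,1],[0,0,0.22,0,0,0,1],[0,0,0.22,0,0,0,1]])

```text
clock: 17.05
tcp_pos: [0.5978, 0.2098, 0.0467]
eef_rot: [0.75, 0.661, -0.001, -0.001]
ft_force: [-2.3, -0.5, 0.4]
finger_gap: 0.0135
grasp_force: 60.6
```

Request:
drive_tool(motion=[[0,0,0,0,0,0,0.7],[0,0,0,0,0,0,0.4],[0,0,0,0,0,0,0.1],[0,0,0,0,0,0,0],[0,0,0,0,0,0,0]])

```text
clock: 17.68
tcp_pos: [0.5978, 0.2097, 0.0463]
eef_rot: [0.75, 0.661, -0.001, -0.001]
ft_force: [-0.1, 0.1, 0.2]
finger_gap: 0.0853
grasp_force: 0.0
```

Request:
drive_tool(motion=[[0,0,0,0,0,0,0],[0,0,-0.2,0,0,0,0],[0,0,-0.5,0,0,0,0],[0,0,-0.8,0,0,0,0],[0,0,-1,0,0,0,0]])

```text
clock: 18.3
tcp_pos: [0.5987, 0.2098, 0.148]
eef_rot: [0.75, 0.661, -0.0, -0.001]
ft_force: [0.2, 0.2, -0.5]
finger_gap: 0.0857
grasp_force: 0.0
```

Request:
drive_tool(motion=[[0,0,-0.5,0,0,0,0],[-0.3,0,-1,0,0,0,0],[-0.8,0,-1,0,0,0,0],[-1,0,-1,0,0,0,0],[-1,0,-1,0,0,0,0]])

```text
clock: 18.92
tcp_pos: [0.5856, 0.1094, 0.246]
eef_rot: [0.751, 0.661, -0.001, -0.001]
ft_force: [-0.3, 0.2, 0.1]
finger_gap: 0.0854
grasp_force: 0.0
```

Run:
```python
from h import *
im=wrist('w6'); im2=env.capture('top')[:,:,::-1]
cv2.imwrite('pics/c6.png',np.hstack([cv2.resize(im,(400,300)),cv2.resize(im2,(400,300))]))
```

```text
(no output)
```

View pics/c6.png

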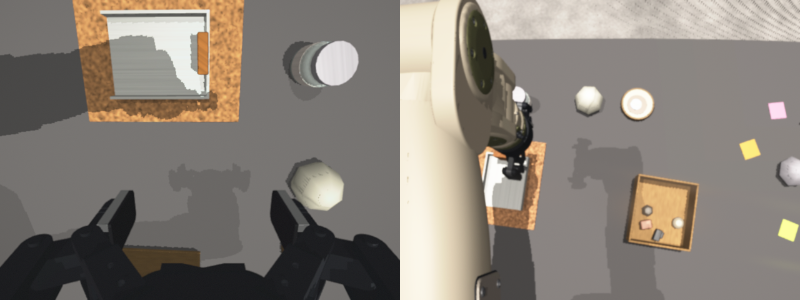

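The tray lies flat, empty and upright on the middle of the mat. The stones are in the box, and the rock, jar and geode are where they were.

```bash
python3 -c "
from plant import env
print(env.job_done())"
```

```text
the job is handed in; nothing more can be done
None
```

The job is handed in at about 19 s of the 64 s allowed: all four stones are in the box and the empty tray is released flat, right way up, on the middle of the mat; the box, rock, jar and geode slice looked unmoved in the last pictures.

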